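Catch turned knobs from the gate chute in a dipper

TASK

Pick up the wooden dipper by its handle, hold it level beneath the chute's mouth and lift the red gate tabs with its rim so that all four wooden knobs slide into the bowl. Let the gate drop shut again and set the dipper down, upright with the knobs in it, with its foot fully on the round cork mat, then let go. Do not let a knob land on the bench, do not drop the dipper, and leave the other things where they are.

Things in the scene. Friction and masses are not known exactly. Their poses are not given: they have to be found in the camera images.
- dipper: Pale turned-wood bowl with a straight handle, about 0.2 kg, standing upright on the bench. Bowl 70 mm high, foot 90 mm and rim 108 mm across outside, walls 5 mm. Origin: centre of the underside of its foot; z up. The handle is a level bar along the dipper's own -x, 16 mm wide (y), 22 mm tall (z 34 to 56 mm), from 50 to 172 mm from the bowl's axis.
- dipper_grip (a point): Middle of the dipper's handle, a good place to hold it: at (-115, 0, 45) mm in the dipper's frame; axes as the dipper's. Held here from above, a gripper stays clear of the chute and the bowl's mouth stays open.
- dipper_mid (a point): A point on the bowl's axis, 35 mm above its underside (35 mm below the rim): the middle of the bowl's inside.
- mat: Round cork mat lying fixed on the bench, 170 mm across, 6 mm thick. Origin: centre of its underside.
- chute: Fixed knob dispenser: open aluminium channel, 40 mm wide inside, 230 mm long, sloping 25 degrees, on a wooden stand, 330 mm high in all. Origin: on the bench straight below the middle of the lip (lower end of the channel floor, 200 mm up); z up. It pours along its own -x. Channel and stand lie on the +x side (stand from x = 60 mm on); below the lip the space is free.
- gate (a joint): Height of the red drop gate closing the chute's lower end, m: 0 shut, 0.042 fully up (hard stop). It slides straight up and falls shut by its own weight, about 1.2 N. It is raised by its two red tabs. At about 0.025 to 0.03 the knobs begin to slide out beneath it; nearly fully up, all four run out by themselves within a second or two.
- tabs_mid (a point): Midway between the undersides of the gate's two flat red lifting tabs, left and right of the mouth: at (-32, 0, 146) mm in the chute's frame when shut; rises with the gate; axes as the chute's. Tabs: y 36 to 64 mm either side, x -78 to -6 mm, 6 mm thick. With the bowl's axis here (within 10 mm), its rim lifts both tabs and the knobs fall between them into the bowl.
- knob0_mid (a point): Centre of one of four dark turned-wood drawer knobs (28 mm across, 18 mm high, 13 to 22 g) queued in a single row in the chute behind the gate.
- knob0: The same knob; origin at the centre of its flat foot, z towards its top.
- knob1_mid (a point): Centre of one of four dark turned-wood drawer knobs (28 mm across, 18 mm high, 13 to 22 g) queued in a single row in the chute behind the gate.
- knob1: The same knob; origin at the centre of its flat foot, z towards its top.
- knob2_mid (a point): Centre of one of four dark turned-wood drawer knobs (28 mm across, 18 mm high, 13 to 22 g) queued in a single row in the chute behind the gate.
- knob2: The same knob; origin at the centre of its flat foot, z towards its top.
- knob3_mid (a point): Centre of one of four dark turned-wood drawer knobs (28 mm across, 18 mm high, 13 to 22 g) queued in a single row in the chute behind the gate.
- knob3: The same knob; origin at the centre of its flat foot, z towards its top.
- wax_tin: Bystander: green tin, 72 mm across, 50 mm high; origin under its centre.
- sanding_block: Bystander: cork sanding block 110 x 65 x 28 mm; origin under its centre.
- raw_bowl: Bystander: pale wooden bowl without a handle, 124 mm across, 50 mm high; origin under its centre.

How it is judged (in metres and radians):
On the way, in this order (a step that is already met when the one before it is completed fails the run):
1. the dipper is lifted off the bench, upright, with the gate still shut (height (world z) of dipper above 0.03 m and angle between dipper's own z axis and vertical below 0.4 rad and value of joint gate below 0.004 m), for 0.1 s.
2. all four knobs lie in the bowl while it is still held up off the bench (distance between each of knob0_mid, knob1_mid, knob2_mid, knob3_mid and dipper_mid below 0.055 m and height (world z) of dipper above 0.03 m), for 0.2 s.
At the end, for the whole second after the job is handed in: All four knobs are in the bowl (centres within 55 mm of the middle of its inside); the dipper stands at rest and upright (within 0.1 rad) on the cork mat, its axis within 40 mm of the mat's centre; the gate is shut (below 6 mm) (distance between each of knob0_mid, knob1_mid, knob2_mid, knob3_mid and dipper_mid below 0.055 m and horizontal distance between dipper and mat below 0.04 m and height (world z) of dipper between 0.003 and 0.011 m and angle between dipper's own z axis and vertical below 0.1 rad and linear speed of dipper below 0.02 m/s and value of joint gate below 0.006 m); the robot touches nothing.
It fails at once if a knob falls onto the bench ((height (world z) of knob0_mid below 0.016 m and horizontal distance between knob0_mid and dipper_mid above 0.058 m) or (height (world z) of knob1_mid below 0.016 m and horizontal distance between knob1_mid and dipper_mid above 0.058 m) or (height (world z) of knob2_mid below 0.016 m and horizontal distance between knob2_mid and dipper_mid above 0.058 m) or (height (world z) of knob3_mid below 0.016 m and horizontal distance between knob3_mid and dipper_mid above 0.058 m)).
It fails at once if the dipper is let go more than about 25 mm above the mat or bench (height (world z) of dipper above 0.032 m and contact force between dipper and the fingers below 0.02 N).
It fails at once if another thing on the bench is shifted by more than 30 mm (distance of any of wax_tin, sanding_block, raw_bowl from where it was at the start of the episode above 0.03 m).
It also fails if it takes over 59 s, if anything falls off the work surface, if the arm or the gripper's body presses on something with over 40 N, if the wrist force passes 120 N, or if a joint passes its speed limit or range.

ROBOT

A 6-joint arm with a two-finger parallel gripper is mounted at the origin on the work surface. World frame = base frame: x ahead of the robot, y to its left, z up, the work surface at z = 0. Lengths are in mm, angles in rad, forces in N, time in s.
With the tool pointing down it reaches from about 275 to 875 mm from the base axis. Payload 12.5 kg.
Tool frame: the origin (TCP) lies on the front face of the gripper's body, between the roots of the fingers; the fingertips stand 73 mm ahead of it and the grasp point (between the pads) lies 54 mm ahead of it; z points along the fingers, y is the line along which they close (so a half turn about z gives the same grasp; the last joint's range is limited). The gripper opens to 85 mm and grips with 20 to 120 N. Pads are 22 mm wide; open, the fingers measure 114 mm over their backs; the gripper's body (76 mm by 85 mm) begins 54 mm behind the grasp point. The pads swing forward as they close: fully open they stand 13 mm farther back than shut.
Start: joints at [-1.362, 0.351, 1.652, -0, 1.139, -0.085], TCP at [159.295, -526.413, 303.89] pointing down, gripper open.
Joint ranges: [-2.75, 2.75], [-0.79, 2.1], [0.01, 2.65], [-1.57, 4.71], [0.07, 3.14], [-2.87, 2.87]. Speed limits (rad/s): [2.22, 2.22, 2.79, 3.14, 3.14, 3.14].

INTERFACE

Orientations are given as [roll, pitch, yaw] about the fixed x, y, z axes, in that order (R = Rz(yaw) Ry(pitch) Rx(roll)).
In Python, from workcell import r, claw, imaging, read_time, read_joints, read_joint_vel, read_joint_efforts, read_tcp_pos, read_tool_rot, read_ft_force, read_torque, read_grip_width, read_gripper_force gives the robot as it stands. Calls block until the motion is done:
- r.movep(position, orientation): joint-space move of the TCP to a pose.
- r.line_to(position, attitude=None, max_speed=150, stop_force=None): straight line of the TCP; attitude=None keeps the orientation; max_speed is the mean speed in mm/s. With stop_force (N) it stops when the force on the tool has changed by that much, and returns True; else False.
- r.set_joints(angles): joint-space move.
- claw.command_gripper(opening, effort=None): finger opening in mm; effort is the grip in N (None keeps the last); returns when the fingers have stopped.
- r.sleep(seconds).
- r.ik(position, orientation): joint angles nearest the present ones, or None.
- imaging.camera(name): name is "side" or "top" or "wrist"; returns (picture, depth): 420x560x3 uint8, blue, green, red; 420x560 float32, mm along the optical axis (not along the pixel's ray), 0 where there is no reading.
- imaging.camera_params(name): a dict with "vfov" (degrees; the focal length in pixels is half the picture's height over the tangent of half this angle, whatever the lens; pixels are square), "cx", "cy" (the principal point, pixels), "R" (3x3) and "t" (3): a world point X has camera coordinates R X + t; the wrist camera has in their place "hand_eye" (4x4, takes a point from camera to tool coordinates, whose origin is the TCP and whose axes are the flange's). Camera axes: x right, y down, z forward; pixel columns grow to the right and rows downward; lengths in mm; the calibration is good to about 2 mm. A picture is of the moment at which its call begins: read the wrist's pose just before it. camera_params takes no time and is no camera call.
A pose or a line that the arm cannot do raises r.IKError and nothing moves.
- r.sign_off(): hands the job in; it is judged then, once.
Readings, each from a call of its own:
- read_time(): time.
- read_joints(): joint angles.
- read_joint_vel(): joint speeds.
- read_joint_efforts(): joint torques, N m.
- read_tcp_pos(): TCP position.
- read_tool_rot(): TCP orientation.
- read_ft_force(): force on the tool from outside, world axes, zero at the start.
- read_torque(): the same for the moment, N m.
- read_grip_width(): finger opening in mm.
- read_gripper_force(): force on a finger pad.
Only numpy, scipy, OpenCV 4.12 (cv2) and the standard library are available. Lean on these libraries where they do the work, as an engineer would, in place of code of your own. Each camera call takes 0.05 s, during which the arm holds its last target. There are 200 camera calls.

## Working session

There is one attempt and no reset: what is moved stays moved. The work goes in short steps, each a Python script; the robot and the scene stay as the last script left them, time stands still between calls to the robot, and variables do not carry over. Pictures are saved under pics/ and viewed, at most 10 in all, crops included, and the job is handed in when it is done.

```bash
ls; mkdir -p pics; python3 - <<'E'
from workcell import *
import cv2,numpy as np
for n in("top","side"):
    p,d=imaging.camera(n); cv2.imwrite(f"pics/{n}0.png",p); np.savez(f"{n}0.npz",p=p,d=d)
    print(n,{k:np.round(v,3).tolist() for k,v in imaging.camera_params(n).items()})
print(imaging.camera_params("wrist"),read_time(),read_tool_rot())
E
```

```text
pics
top {'vfov': 51.189, 'cx': 278.046, 'cy': 209.879, 'R': [[-0.007, -1.0, 0.006], [-0.989, 0.006, -0.146], [0.146, -0.007, -0.989]], 't': [-59.744, 627.322, 976.923]}
side {'vfov': 57.448, 'cx': 278.571, 'cy': 217.468, 'R': [[0.919, -0.394, -0.017], [-0.266, -0.59, -0.763], [0.29, 0.705, -0.647]], 't': [-575.73, 260.136, 860.32]}
{'vfov': 60.94266826079777, 'cx': 276.0139139101533, 'cy': 207.25463358888433, 'hand_eye': array([[ 6.44587401e-04, -9.46235908e-01, -3.23476724e-01,
         8.24269105e+01],
       [ 9.99999596e-01,  4.07309295e-04,  8.01221355e-04,
         5.66168014e-01],
       [-6.26389340e-04, -3.23477110e-01,  9.46235788e-01,
        -7.06923079e+01],
       [ 0.00000000e+00,  0.00000000e+00,  0.00000000e+00,
         1.00000000e+00]])} 0.1 [-3.14053718e+00 -7.80040662e-05  2.93815843e-01]
```

View pics/top0.png

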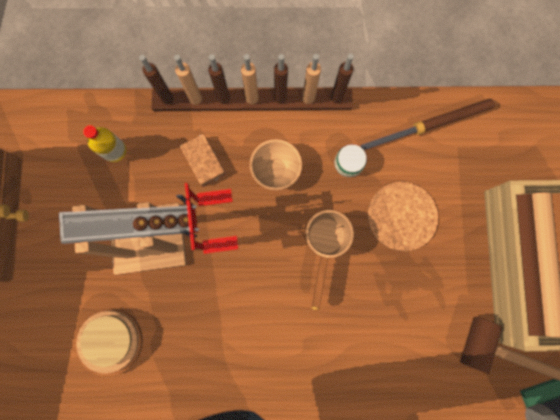

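View pics/side0.png

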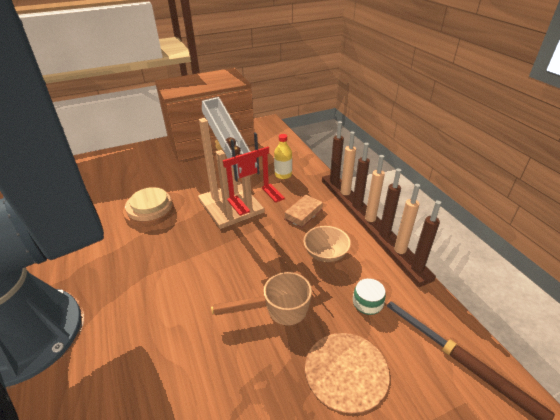

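The top view shows the dipper bowl at about (329,234), with its handle running down to (315,308). The mat is at (403,216) and the red tabs are at (215,198) and (220,245), with the chute running left from them. The side view agrees, and the path from dipper to chute is clear.

```bash
cat > h.py <<'E'
import numpy as np,cv2
from workcell import *
def cloud(d,P,T=None):
    """world points HxWx3 from depth; T = camera->world 4x4"""
    f=d.shape[0]/2/np.tan(np.radians(P["vfov"]/2))
    v,u=np.mgrid[:d.shape[0],:d.shape[1]]
    C=np.dstack([(u-P["cx"])/f*d,(v-P["cy"])/f*d,d]).astype(float)
    W=(C-P["t"])@np.array(P["R"]) if T is None else C@T[:3,:3].T+T[:3,3]
    W[d<=0]=np.nan
    return W
def redmask(p):
    h=cv2.cvtColor(p,cv2.COLOR_BGR2HSV)
    return ((h[...,0]<5)|(h[...,0]>175))&(h[...,1]>200)&(h[...,2]>90)
def circ(xy):
    A=np.c_[2*xy,np.ones(len(xy))]; s=np.linalg.lstsq(A,(xy**2).sum(1),rcond=None)[0]
    return s[:2],np.sqrt(s[2]+s[:2]@s[:2])
E
cat > a.py <<'E'
from h import *
for n in("top","side"):
    z=np.load(n+"0.npz"); p,d=z["p"],z["d"]; W=cloud(d,imaging.camera_params(n)); Z=W[...,2]
    print(n)
    mc={"top":((329,234),(403,216)),"side":((288,295),(347,372))}[n]
    cm=W[mc[1][1],mc[1][0]]; print(" mat pt",cm.round(1))
    g=Z[np.isfinite(Z)]; print(" bench z",np.median(g[abs(g)<15]))
    # dipper
    c0=np.array([mc[0][0],mc[0][1]])
    vv,uu=np.mgrid[:420,:560]; near=np.hypot(uu-c0[0],vv-c0[1])<95
    x0=W[mc[0][1],mc[0][0]]; close=near&(np.hypot(W[...,0]-x0[0],W[...,1]-x0[1])<90)
    rim=W[close&(abs(Z-69)<4)]
    if len(rim)>10: print(" rim",circ(rim[:,:2]),len(rim),rim[:,2].mean())
    c=circ(rim[:,:2])[0]
    r_=np.hypot(W[...,0]-c[0],W[...,1]-c[1])
    H=W[near&(r_>65)&(r_<176)&(abs(Z-56)<6)&(W[...,0]<c[0]-40)]
    if len(H): 
        m=H.mean(0); a=np.linalg.svd(H[:,:2]-m[:2],full_matrices=False)[2][0]
        hd=m[:2]-c; print(" handle",len(H),m.round(1),a.round(3),"yaw from axis",np.degrees(np.arctan2(-hd[1],-hd[0])), "span",((H[:,:2]-c)@(-np.sign(a[0])*a)).min(),((H[:,:2]-c)@(-np.sign(a[0])*a)).max())
    # mat by texture height: 
    M=W[(abs(Z-6)<2.5)&(np.hypot(W[...,0]-cm[0],W[...,1]-cm[1])<120)]
    # tabs
    m=redmask(p); k,l,s,ct=cv2.connectedComponentsWithStats(m.astype(np.uint8))
    for i in range(1,k):
        if s[i,4]>60: 
            q=W[l==i]; print(" red",s[i].tolist(),np.nanpercentile(q,[2,50,98],axis=0).round(1).tolist())
    t=W[m&(abs(Z-151)<5)]
    if len(t)>20:
        print(" tabs",len(t)); bx=cv2.minAreaRect(t[:,:2].astype(np.float32)); print(bx)
    hsv=cv2.cvtColor(p,cv2.COLOR_BGR2HSV); x=hsv[mc[1][1]-20:mc[1][1]+20,mc[1][0]-20:mc[1][0]+20].reshape(-1,3); print(" mat hsv",np.percentile(x,[5,50,95],axis=0).tolist(),"wood",hsv[330:350,400:420].reshape(-1,3).mean(0))
E
python3 a.py
```

```text
top
 mat pt [ 616.  -366.8    6.2]
 bench z 0.2678365241224079
 rim (array([ 570.03993957, -179.94885571]), np.float64(50.9263117308964)) 316 69.49301274508271
 handle 339 [ 454.6 -156.4   55.9] [-0.98   0.201] yaw from axis -11.526896372381438 span 64.58979874707782 171.14787155281104
 red [84, 126, 13, 12, 121] [[773.9, 327.6, 144.0], [785.0, 339.6, 149.3], [797.1, 353.7, 152.4]]
 red [185, 184, 53, 69, 1031] [[526.8, 28.2, 148.6], [583.0, 77.1, 152.7], [652.1, 106.9, 265.4]]
 tabs 845
((686.425537109375, 164.0420379638672), (415.7742004394531, 129.4673309326172), 45.90365219116211)
 mat hsv [[12.0, 143.0, 206.0], [13.0, 148.0, 224.0], [15.0, 153.0, 234.0]] wood [ 12.0175 171.1575 189.095 ]
side
 mat pt [ 617.7 -372.1    3.3]
 bench z -0.12133644376223188
 rim (array([ 571.0632295 , -180.99061547]), np.float64(50.91053930552326)) 336 68.94621666062775
 handle 329 [ 455.6 -158.5   54.9] [-0.978  0.207] yaw from axis -11.00642171036956 span 64.94800390684723 171.51683524915603
 red [224, 153, 30, 18, 138] [[529.9, 89.3, 222.7], [574.6, 95.9, 249.8], [603.2, 101.1, 262.0]]
 tabs 64
((684.8070068359375, 154.0833740234375), (376.568603515625, 120.98941802978516), 44.0496940612793)
 mat hsv [[13.0, 118.0, 225.0], [14.0, 130.0, 244.0], [17.0, 138.0, 252.0]] wood [ 11.2275 157.0275 200.095 ]
```

```bash
cat > b.py <<'E'
from h import *
z=np.load("top0.npz"); p,d=z["p"],z["d"]; W=cloud(d,imaging.camera_params("top")); Z=W[...,2]
m=redmask(p)&(abs(Z-151)<5)&(W[...,1]<150)
for s in (W[...,0]<585,W[...,0]>585):
    t=W[m&s]; bx=cv2.minAreaRect(t[:,:2].astype(np.float32)); q=t[:,:2]-t[:,:2].mean(0)
    a=np.linalg.svd(q,full_matrices=False)[2][0]
    print("tab",len(t),t.mean(0).round(1),bx,a,np.percentile(q@a,[1,99]))
M=(abs(Z-6)<3)&(np.hypot(W[...,0]-616,W[...,1]+367)<110)
h=cv2.cvtColor(p,cv2.COLOR_BGR2HSV)
for name,mm in(("z",(Z>3.5)&M),("hsv",(np.hypot(W[...,0]-616,W[...,1]+367)<110)&(h[...,1]<160)&(abs(Z)<12))):
    mm=cv2.morphologyEx(mm.astype(np.uint8),cv2.MORPH_OPEN,np.ones((5,5)))
    c=max(cv2.findContours(mm,0,1)[0],key=cv2.contourArea)[:,0]; hull=cv2.convexHull(c)[:,0]
    print("mat",name,circ(W[hull[:,1],hull[:,0],:2]),cv2.minAreaRect(W[c[:,1],c[:,0],:2].astype(np.float32)))
# channel: high points
C=W[(Z>220)&(W[...,1]>100)&(W[...,1]<340)&(W[...,0]>500)&(W[...,0]<680)]; q=C[:,:2]-C[:,:2].mean(0)
print("chan",len(C),C.mean(0),np.linalg.svd(q,full_matrices=False)[2][0],cv2.minAreaRect(C[:,:2].astype(np.float32)))
E
python3 b.py
```

```text
tab 357 [540.4  57.2 152. ] ((540.5075073242188, 57.500946044921875), (26.35967254638672, 68.8512191772461), 7.671946048736572) [-0.15277861  0.98826044] [-33.38592891  34.00351086]
tab 377 [639.4  69.7 151.9] ((639.07958984375, 70.89483642578125), (26.984155654907227, 70.13404083251953), 7.544483661651611) [-0.11500739  0.99336464] [-33.24741322  34.03003264]
mat z (array([ 682.81053134, -370.37583634]), np.float64(12.775038119506833)) ((681.6790771484375, -369.43304443359375), (30.68354034423828, 15.758249282836914), 56.14118576049805)
mat hsv (array([ 617.27279254, -367.38351645]), np.float64(86.02931634155854)) ((617.6109008789062, -366.416259765625), (167.9347381591797, 169.32662963867188), 0.5132753252983093)
chan 4449 [571.18826185 219.5620262  266.25680226] [-0.19492601  0.98081795] ((576.3320922851562, 203.01470947265625), (95.15498352050781, 223.81410217285156), 13.3574857711792)
```

```bash
cat >> h.py <<'E'
DIP=np.array([570.5,-180.4]); DYAW=-0.205
TABS=np.array([588.5,73.9]); CYAW=np.radians(97.6); MAT=np.array([617.4,-367.2])
def tcp(axis,foot,yaw,dz=0):
    """TCP pose (camera outward) holding the dipper with bowl axis, foot height, dipper yaw"""
    return [axis[0]-115*np.cos(yaw),axis[1]-115*np.sin(yaw),foot+99+dz],[np.pi,0,(yaw+np.pi+np.pi)%(2*np.pi)-np.pi]
E
python3 - <<'E'
from h import *
print(read_joints())
for nm,a in dict(grasp=tcp(DIP,0,DYAW),rot=tcp([565,-150],62,CYAW),pour=tcp(TABS,62,CYAW),top=tcp(TABS,118,CYAW)).items(): print(nm,np.round(a[0],1),np.round(a[1],3),r.ik(*a))
for y in(0,.5,1,1.7,2,2.5,-.5,-1): print("mat",y,r.ik(*tcp(MAT,6,y)))
E
```

```text
[-1.36159802e+00  3.51190001e-01  1.65235658e+00 -1.26393047e-05
  1.13910436e+00 -8.46122780e-02]
grasp [ 457.9 -157.    99. ] [3.142 0.    2.937] [-0.42649167  0.56262941  1.95725392  0.          0.62170932 -1.792288  ]
rot [ 580.2 -264.   161. ] [ 3.142  0.    -1.438] [-5.00008791e-01  6.70535711e-01  1.51933540e+00 -4.44089210e-16
  9.51721545e-01  2.50893884e+00]
pour [603.7 -40.1 161. ] [ 3.142  0.    -1.438] [-1.43238802e-01  6.20827824e-01  1.61369326e+00 -4.44089210e-16
  9.07071566e-01  2.86570883e+00]
top [603.7 -40.1 217. ] [ 3.142  0.    -1.438] [-1.43238802e-01  5.45992559e-01  1.58141853e+00 -4.44089210e-16
  1.01418157e+00  2.86570883e+00]
mat 0 [-0.70595326  0.72849477  1.58146811  0.          0.83162977 -2.27674959]
mat 0.5 [-7.55206240e-01  7.93112697e-01  1.44622335e+00 -4.44089210e-16
  9.02256603e-01 -2.82600257e+00]
mat 1 None
mat 1.7 [-7.09186422e-01  1.01031790e+00  9.92956953e-01 -4.44089210e-16
  1.13831780e+00  2.30320256e+00]
mat 2 [-6.73890025e-01  1.05425728e+00  9.01344828e-01 -4.44089210e-16
  1.18599054e+00  2.03849896e+00]
mat 2.5 [-6.06895611e-01  1.09327403e+00  8.19985318e-01 -4.44089210e-16
  1.22833330e+00  1.60549337e+00]
mat -0.5 [-0.62065148  0.70255367  1.6358602   0.          0.80317878 -1.6914478 ]
mat -1 [-0.52857843  0.72200928  1.59506057  0.          0.82452281 -1.09937475]
```

```bash
echo 'PYAW=0.95' >> h.py; python3 - <<'E'
from h import *
for a in (tcp([565,-150],62,PYAW),tcp(TABS,62,PYAW),tcp(TABS,118,PYAW)): print(np.round(a[0],1),r.ik(*a))
p,o=tcp(DIP,0,DYAW)
r.movep([p[0],p[1],220],o)
r.line_to(p,o,120)
claw.command_gripper(0,120); r.sleep(.3)
print(read_grip_width(),read_gripper_force(),read_tcp_pos(),read_ft_force())
r.line_to([p[0],p[1],p[2]+62],None,80)
print(read_grip_width(),read_gripper_force(),read_ft_force(),read_torque(),read_time())
for n in("top","side"):
    pc,d=imaging.camera(n); cv2.imwrite(f"pics/{n}1.png",pc); np.savez(f"{n}1.npz",p=pc,d=d)
    W=cloud(d,imaging.camera_params(n))
    q=W[(abs(W[...,2]-132)<5)&(np.hypot(W[...,0]-570,W[...,1]+180)<65)]
    print(n,len(q),circ(q[:,:2]) if len(q)>9 else 0)
    q2=q-q.mean(0); nn=np.linalg.svd(q2,full_matrices=False)[2][2]; print("normal",nn,q.mean(0))
E
```

```text
[ 498.1 -243.5  161. ] None
[521.6 -19.6 161. ] [-1.26843237e-01  4.98873529e-01  1.83955487e+00 -4.44089210e-16
  8.03164259e-01 -2.64763956e+00]
[521.6 -19.6 217. ] [-0.12684324  0.41130429  1.80551043  0.          0.92477793 -2.64763956]
14.312077448804702 116.85078978538513 [ 457.93504428 -156.97424453   99.06355909] [-1.73534468  2.06425464  4.81100213]
14.115454994152799 116.86533093452454 [ 0.10532622 -0.54303473 -2.88058702] [ 0.07655524  0.2310679  -0.01060065] 4.8917
top 327 (array([ 569.74617724, -181.196317  ]), np.float64(50.87256201942282))
normal [ 0.00359697 -0.00342428  0.99998767] [ 577.42594117 -185.01440511  130.44736674]
side 334 (array([ 570.50013137, -182.16176667]), np.float64(51.22687674848713))
normal [-0.00834808 -0.00140359 -0.99996417] [ 570.14204764 -185.11960012  129.57258601]
```

View pics/side1.png

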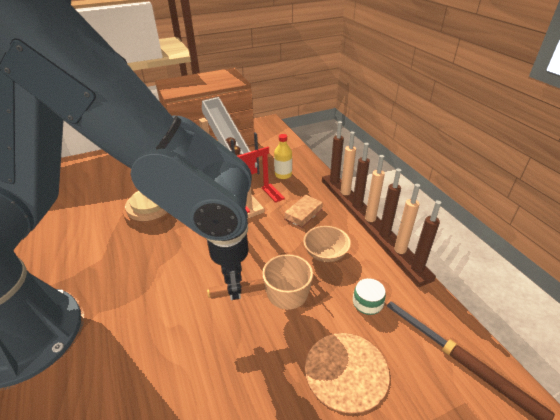

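The side view shows the dipper held level, bowl at about (288,283) and gripper on the handle at (235,285). Next I carry it under the tabs.

```bash
python3 - <<'E'
from h import *
r.line_to(*tcp([575,-40],60,PYAW),max_speed=100)
r.line_to(*tcp(TABS,60,PYAW),max_speed=60)
print(read_tcp_pos(),read_tool_rot(),read_ft_force(),read_time())
ims=[]
for n in("top","side"):
    pc,d=imaging.camera(n); np.savez(f"{n}2.npz",p=pc,d=d)
    W=cloud(d,imaging.camera_params(n))
    q=W[(abs(W[...,2]-130)<5)&(np.hypot(W[...,0]-TABS[0],W[...,1]-TABS[1])<65)]
    print(n,len(q),circ(q[:,:2]) if len(q)>9 else 0)
    ims.append(pc[100:330,140:400] if n=="top" else pc[100:330,120:380])
cv2.imwrite("pics/c2.png",cv2.resize(np.hstack(ims),None,fx=1.5,fy=1.5))
E
```

```text
[521.57654298 -19.85599163 158.96095687] [ 3.14153984e+00 -7.00107356e-05 -2.19187849e+00] [ 0.16203461  0.02292626 -1.56822033] 8.3583
top 77 (array([586.69234655,  72.39411022]), np.float64(50.40642648597426))
side 74 (array([587.55914952,  71.98516796]), np.float64(50.73969939241069))
```

View pics/c2.png

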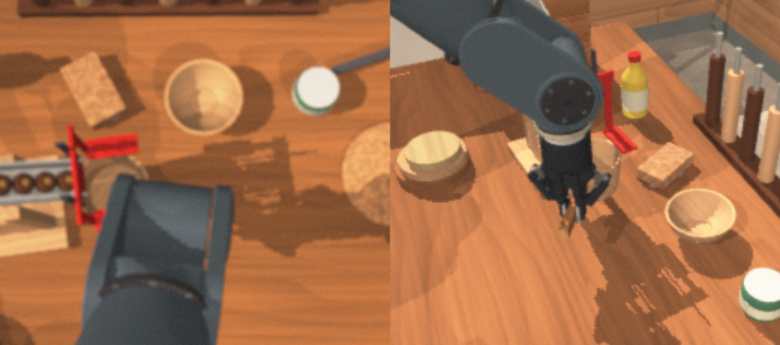

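The crop shows the bowl at about (115,180) between the two red tabs, beneath the mouth, and the measured axis is about 2 mm from the target. Now I lift.

```bash
python3 - <<'E'
from h import *
A=TABS+[1,1.5]
print(r.line_to(*tcp(A,74,PYAW),max_speed=40,stop_force=6),read_ft_force())
print(r.line_to(*tcp(A,90,PYAW),max_speed=40,stop_force=6),read_ft_force())
print(r.line_to(*tcp(A,117,PYAW),max_speed=40,stop_force=6),read_ft_force(),read_tcp_pos())
r.sleep(2)
print(read_ft_force(),read_torque(),read_grip_width(),read_time())
ims=[]
for n in("top","side"):
    pc,d=imaging.camera(n); np.savez(f"{n}3.npz",p=pc,d=d)
    ims.append(pc[130:290,40:300] if n=="top" else pc[80:240,150:410])
cv2.imwrite("pics/c3.png",cv2.resize(np.hstack(ims),None,fx=1.5,fy=1.5))
E
```

```text
False [-0.50256668 -0.40397283 -2.90175323]
False [ 0.17984679 -0.13782733 -2.88144365]
False [-0.30558772 -1.07308034 -4.64869201] [522.5517932  -18.13777853 215.86664628]
[ 0.41795064  0.18245025 -4.96104399] [-0.29634348  0.26243673  0.05705511] 14.10862898675518 12.3333
```

View pics/c3.png

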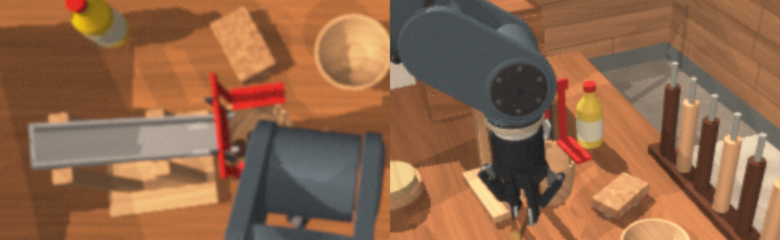

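The crop shows an empty channel, with dark knobs just past the gate at about (237,150). The wrist force rose by about 2 N, which fits the gate plus the knobs. Next I lower until the gate shuts, back out and look inside the bowl.

```bash
python3 - <<'E'
from h import *
A=TABS+[1,1.5]
r.line_to(*tcp(A,62,PYAW),max_speed=50)
r.line_to(*tcp([575,-60],62,PYAW),max_speed=80)
r.line_to(*tcp([590,-200],62,0.3),max_speed=100)
print(read_ft_force(),read_torque(),read_time())
ims=[]
for n in("top","side"):
    pc,d=imaging.camera(n); np.savez(f"{n}4.npz",p=pc,d=d)
    W=cloud(d,imaging.camera_params(n))
    q=W[(abs(W[...,2]-131)<5)&(np.hypot(W[...,0]-590,W[...,1]+200)<65)]
    print(n,len(q),circ(q[:,:2]),q[:,2].mean())
    m=redmask(pc)&(W[...,1]<150)&(abs(W[...,2]-150)<25); print("tab z",np.nanmedian(W[...,2][m]))
    ims.append(pc[130:330,130:390] if n=="top" else pc[150:350,150:410])
cv2.imwrite("pics/c4.png",cv2.resize(np.hstack(ims),None,fx=1.5,fy=1.5))
E
```

```text
Traceback (most recent call last):
workcell.IKError: the arm cannot follow that straight line within its joint ranges
```

```bash
python3 - <<'E'
from h import *
r.line_to(*tcp([580,0],62,0.8),max_speed=80)
r.line_to(*tcp([590,-200],62,0.3),max_speed=100)
print(read_ft_force(),read_torque(),read_time())
ims=[]
for n in("top","side"):
    pc,d=imaging.camera(n); np.savez(f"{n}4.npz",p=pc,d=d)
    W=cloud(d,imaging.camera_params(n))
    q=W[(abs(W[...,2]-131)<5)&(np.hypot(W[...,0]-590,W[...,1]+200)<65)]
    print(n,len(q),circ(q[:,:2]),q[:,2].mean())
    m=redmask(pc)&(W[...,1]<150)&(abs(W[...,2]-150)<25); print("tab z",np.nanmedian(W[...,2][m]))
    ims.append(pc[130:330,130:390] if n=="top" else pc[150:350,150:410])
cv2.imwrite("pics/c4.png",cv2.resize(np.hstack(ims),None,fx=1.5,fy=1.5))
E
```

```text
[ 0.40611429  0.29758166 -4.40378598] [-0.10768697  0.28501903  0.03142857] 16.3583
top 353 (array([ 589.15415341, -199.82634943]), np.float64(50.85596416884691)) 130.43440176511638
tab z 151.90145270521668
side 386 (array([ 589.81241296, -201.20987377]), np.float64(51.04630381358205)) 129.65609147440597
tab z nan
  return np.nanmean(a, axis, out=out, keepdims=keepdims)
```

View pics/c4.png

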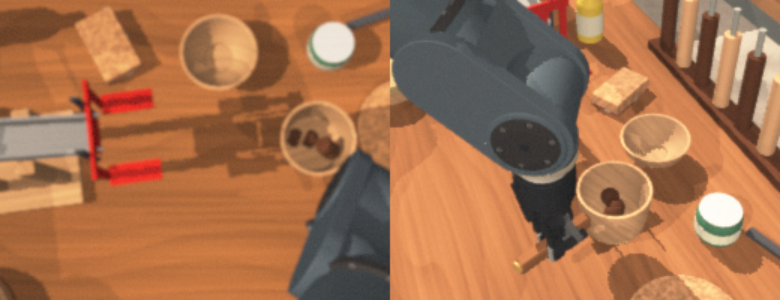

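The crop shows the gate shut, with tab height 152 mm as at the start. The knobs lie in the bowl at about (315,140). Next I place the dipper on the mat.

```bash
python3 - <<'E'
from h import *
r.line_to(*tcp(MAT,62,0.),max_speed=100)
r.line_to(*tcp(MAT,16,0.),max_speed=60)
r.sleep(.3)
print(r.line_to(*tcp(MAT,4.5,0.),max_speed=10,stop_force=4),read_tcp_pos(),read_ft_force())
claw.command_gripper(50); r.sleep(.3)
p=read_tcp_pos(); r.line_to([p[0],p[1],p[2]+120],None,80)
r.line_to([p[0]-120,p[1]+60,p[2]+150],None,150)
print(read_time())
ims=[]
for n in("top","side"):
    pc,d=imaging.camera(n); W=cloud(d,imaging.camera_params(n))
    q=W[(abs(W[...,2]-75)<5)&(np.hypot(W[...,0]-MAT[0],W[...,1]-MAT[1])<65)]
    print(n,len(q),circ(q[:,:2]),q[:,2].mean(),np.linalg.svd(q-q.mean(0),full_matrices=False)[2][2])
    ims.append(pc[130:310,180:470] if n=="top" else pc[240:420,200:490])
cv2.imwrite("pics/c5.png",cv2.resize(np.hstack(ims),None,fx=1.37,fy=1.37))
E
```

```text
True [ 502.23364692 -367.20350283  105.19586157] [-0.31914525 -0.26857614  3.92142489]
23.5167
top 362 (array([ 616.64421445, -367.22953951]), np.float64(50.87955673886786)) 75.3828439633287 [ 0.00677324 -0.00860694  0.99994002]
side 544 (array([ 617.02055112, -368.71137329]), np.float64(51.001148185659204)) 74.84638450550106 [-0.00332702 -0.00533798 -0.99998022]
```

View pics/c5.png

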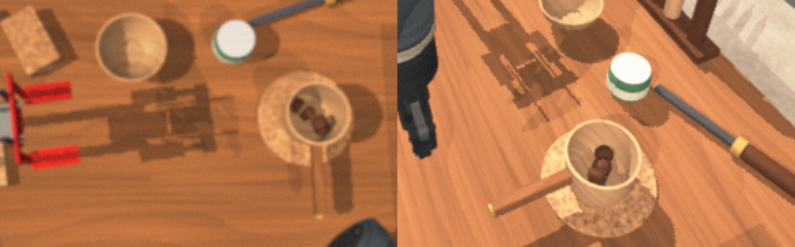

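The crop shows the dipper upright and centred on the mat at about (318,115), holding the knobs. The gate is shut and the gripper is clear.

```bash
python3 -c "
from workcell import *
r.sleep(.5); print(r.sign_off(),read_time())"
```

```text
the job is handed in; nothing more can be done
the job is handed in; nothing more can be done
```

The job is handed in, with no verdict shown: the knobs slid into the bowl (channel empty, none seen on the bench; I did not count all four), the gate is shut, and the dipper stands upright within about 2 mm of the mat's centre with the gripper clear.

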